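# Open the failed microscope lamp

### The arm

A 6-joint arm with a two-finger parallel gripper is mounted at the origin on the work surface. World frame = base frame: x ahead of the robot, y to its left, z up, the work surface at z = 0. Lengths are in m, angles in rad, forces in N, time in s.
With the tool pointing down it reaches from about 0.3 to 0.875 m from the base axis. Payload 6.4 kg.
Tool frame: the origin (TCP) lies at the centre of the arm's flange, where the gripper is bolted on; the fingertips stand 173 mm ahead of it and the grasp point (between the pads) lies ctrl.grip_point_offset ahead of it (ctrl.grip_point_offset is the distance from the TCP to the grasp point, in m); z points along the fingers, y is the direction in which the jaws open and shut (so a half turn about z gives the same grasp; the last joint's range is limited). The gripper opens to 85 mm and grips with 20 to 120 N. Pads are 22 mm wide; open, the fingers measure 114 mm over their backs; the gripper's body (76 mm by 85 mm) begins 54 mm behind the grasp point. The pads swing forward as they close: fully open they stand 13 mm farther back than shut.
Start: joints at [-1.512, 0.181, 1.607, -0, 1.354, -0.206], TCP at [0.151, -0.555, 0.405] pointing down, gripper open.
Joint ranges: [-2.99, 2.99], [-0.89, 2.07], [0.3, 2.58], [-1.14, 4.28], [0, 2.63], [-3.12, 3.12]. Speed limits (rad/s): [2.57, 2.57, 3.01, 3.14, 3.14, 3.14].

### API

Orientations are given as a unit quaternion [w, x, y, z].
In Python, from bench import ctrl, cams, boxes_of, landmark_of gives the robot as it stands.
- The arm moves only by the shell command python3 -m handwheel 'ROWS'. ROWS is JSON, a list of rows, each an object with "offset": the shift along the tool's x, y, z in m, a list of three; "spin": the turn about the tool's z in degrees; "grip": the opening, from 0 (shut) to 1 (fully open). A call has 1 to 20 rows; each row is the pose to reach, as a shift and turn from the pose commanded when the call began, along the tool's axes at that moment; what a row does not reach only later rows make up. A row lasts 1/8 s, in which the tool goes at most 62.5 mm and 10.7 degrees, less where a joint would pass 70% of its speed; a pose out of reach is approached as far as the arm can. A call with a gripper value outside its range is refused whole. The fingers move at their own pace and stop on an object; the grip force is fixed at half the most. Time passes only in rows, so rows that repeat a pose let the fingers close. It gives the time, the measured TCP pose, the force and the opening at its end, in the units of the state.
- ctrl.get_obs(): the state, without advancing time (a new reading comes with each control period).
- cams.camera(name): name is "side" or "top" or "wrist"; returns a dict with "color" (480x640x3 uint8, red, green, blue), "camera_matrix" (3x3 intrinsics, pixels), "view" (4x4, takes a point from world to camera coordinates); the wrist camera has in their place "tool_from_camera" (4x4, takes a point from camera to tool coordinates, whose origin is the TCP and whose axes are the flange's). Camera axes: x right, y up, looking along -z (the intrinsics and any distortion apply to the point x, -y, -z); pixel columns grow to the right and rows downward; lengths in m; the calibration is good to about 2 mm. A picture is of the moment at which its call begins: read the wrist's pose just before it. There is no depth.
- ctrl.hand_in(): hands the job in, once; it reports no verdict.
Trained networks look in a picture, given as the dict that the camera call returned (one of the last four; its "shot" number tells which), for a name from the list of things; names that differ only in an ending like _2 or _b are one class to them, and where a whole thing is asked for, a point or a joint stands for the part that bears it (a point fixed in the world has none). Each returns a list of dicts, best first, with "confidence" (0 to 1); they miss things now and then, are a little off and sometimes report something else, mostly with a low value. They report only what shows in the picture. A call takes as long as a camera call. They do not tell look-alikes from the thing itself.
- boxes_of(picture, thing): "uv" ([column, row] in pixels, amid what is visible of it).
- landmark_of(picture, thing): "uv" ([column, row] in pixels: a listed point, or the origin of a listed thing).
The state is a dict: "time_s": time; "q": joint angles; "dq": joint speeds; "joint_efforts": joint torques, N m; "eef_pos": TCP position; "eef_rot": TCP orientation; "wrist_force": force on the tool from outside, world axes, zero at the start; "torque": the same for the moment, N m; "opening": opening from 0.0 (shut) to 1.0 (fully open).
Only numpy, scipy, OpenCV 4.12 (cv2) and the standard library are available. Lean on these libraries where they do the work, as an engineer would, in place of code of your own. Each camera call takes 0.05 s, during which the arm holds its last target.

### The job

The lamp controller shows red for one of the two microscope lamps: the colour around the red light is the colour of the band on that lamp's house. Open that lamp house: push its cover down against the spring, feel for the depth at which it lets itself be turned, and without forcing it turn it a quarter turn anticlockwise to unlock it, lift it off, and set it down gently, right way up and flat, in the steel tray. Leave the other lamp's cover and the things on the bench as they are.

Things in the scene. Friction and masses are not known exactly. Their poses are not given: they have to be found in the camera images.
- house_blue: Lamp house with the blue band: white block 110 x 110 x 80 mm tall, fixed, origin at the centre of its underside, z up. On top an aluminium bayonet collar, 105 mm across, 109 mm above the bench, with two keepers (tops at 110 mm, inner radius 37 mm) that lie over the lugs and run on anticlockwise. Its x axis points to the middle of a locked lug.
- cover_blue: Loose black cover, 0.1 to 0.2 kg, on the house with the blue band; origin at the centre of its underside, z up. Hub 66 mm across, 20 mm high; two steel lugs at its foot reach 46 mm along x and -x (16 wide, 6 thick). On the hub a grip bar, blue line on top, 60 mm long along x, 14 mm wide, from 20 to 46 mm above the origin. Locked: its x axis along the house's, within 4 degrees.
- seat_blue (a point): Spring seat in the blue house, 97.5 mm above the bench: the shut cover's underside rests here. It yields from 5 N, 0.6 N more per mm, bottoms after 15 mm (14 N). Once past the gate the cover may spring up again and be regrasped, still under the keepers; from 78 degrees of turn its lugs are clear and it lifts straight off; a stop ends the turn at about 95 degrees.
- gate_blue (a point): Gate in a keeper of the blue house, 22 degrees anticlockwise of its x axis: brass lip and sill stop the lugs after 2 to 7 degrees of turn (do not force: feel with under 1 Nm), unless the cover is held down at the right depth, a band 2 mm wide that begins 3.5 to 11 mm down, different each time, not visible. Free turning takes under 0.3 Nm. Past 45 degrees (anticlockwise from above) the gate is behind.
- house_yellow: Lamp house with the yellow band: white block 110 x 110 x 80 mm tall, fixed, origin at the centre of its underside, z up. On top an aluminium bayonet collar, 105 mm across, 109 mm above the bench, with two keepers (tops at 110 mm, inner radius 37 mm) that lie over the lugs and run on anticlockwise. Its x axis points to the middle of a locked lug.
- cover_yellow: Loose black cover, 0.1 to 0.2 kg, on the house with the yellow band; origin at the centre of its underside, z up. Hub 66 mm across, 20 mm high; two steel lugs at its foot reach 46 mm along x and -x (16 wide, 6 thick). On the hub a grip bar, yellow line on top, 60 mm long along x, 14 mm wide, from 20 to 46 mm above the origin. Locked: its x axis along the house's, within 4 degrees.
- seat_yellow (a point): Spring seat in the yellow house, 97.5 mm above the bench: the shut cover's underside rests here. It yields from 5 N, 0.6 N more per mm, bottoms after 15 mm (14 N). Once past the gate the cover may spring up again and be regrasped, still under the keepers; from 78 degrees of turn its lugs are clear and it lifts straight off; a stop ends the turn at about 95 degrees.
- gate_yellow (a point): Gate in a keeper of the yellow house, 22 degrees anticlockwise of its x axis: brass lip and sill stop the lugs after 2 to 7 degrees of turn (do not force: feel with under 1 Nm), unless the cover is held down at the right depth, a band 2 mm wide that begins 3.5 to 11 mm down, different each time, not visible. Free turning takes under 0.3 Nm. Past 45 degrees (anticlockwise from above) the gate is behind.
- controller: Grey lamp controller box, 90 x 180 x 50 mm tall, fixed, origin at the centre of its underside. On its top are two signal bays: the one on its own +y side (45 mm from the centre) has a blue surround and tells of the lamp house with the blue band; the one on its -y side has a yellow surround and tells of the lamp house with the yellow band.
- pilot_red: Red signal light, 40 mm disc, on one of the controller's two bays: the lamp of that bay's colour has failed. Origin at the centre of its underside.
- pilot_green: Green signal light, 40 mm disc, on the other bay: that lamp is in order. Origin at the centre of its underside.
- tray: Steel parts tray, fixed, 160 x 160 mm outside, walls 4 mm thick and 18 mm high, origin at the centre of its underside.
- tray_in (a point): Centre of the tray's inner floor.
- bottle: Bystander: white plastic bottle with a blue cap, 44 mm across, 95 mm tall; loose, origin at the centre of its underside.
- jar: Bystander: amber jar with a white lid, 56 mm across, 80 mm tall; loose, origin at the centre of its underside.
- vial: Bystander: small amber vial with a red cap, 30 mm across, 50 mm tall; loose, origin at the centre of its underside.
- carton: Bystander: cardboard carton, 50 x 50 x 70 mm tall; loose, origin at the centre of its underside.
- slide_box: Bystander: green box for slides, 100 x 80 x 32 mm tall; loose, origin at the centre of its underside.
- dish: Bystander: clear dish, 84 mm across, 18 mm tall; loose, origin at the centre of its underside.
- wrench: Bystander: small wrench lying flat; loose.
Things that resemble listed ones, but are neither listed nor needed, are in the scene too. What is shaped like the cover_yellow but purple is not meant.

How it is judged:
By the outcome, as a careful person would: the job done as asked, in the order asked, and still so for the second after the job is handed in, with the robot touching nothing.
It also fails if it takes over 72 s, if anything falls off the work surface, if the arm or the gripper's body presses on something with over 40 N, if the wrist force passes 120 N, or if a joint passes its speed limit or range.

## Working session

There is one attempt and no reset: what is moved stays moved. The work goes in short steps, Python scripts to look and compute and a shell command to move; the robot and the scene stay as the last step left them, time stands still between calls to the robot, and variables do not carry over. Pictures are saved under pics/ and viewed, and the job is handed in when it is done.

```bash
ls; mkdir -p pics
cat > h.py <<'E'
import numpy as np, cv2
from bench import ctrl, cams, boxes_of, landmark_of
def shot(name,fn):
    p=cams.camera(name); cv2.imwrite('pics/'+fn,p['color'][:,:,::-1]); return p
def ray(p,uv,T=None):
    K=np.array(p['camera_matrix']); d=np.linalg.solve(K,[uv[0],uv[1],1.]); d=np.array([d[0],-d[1],-d[2]])
    C=np.linalg.inv(np.array(p['view'])) if 'view' in p else T@np.array(p['tool_from_camera'])
    return C[:3,3],C[:3,:3]@d
def atz(p,uv,z,T=None):
    o,d=ray(p,uv,T); return o+d*(z-o[2])/d[2]
def R(q):
    w,x,y,z=q
    return np.array([[1-2*(y*y+z*z),2*(x*y-z*w),2*(x*z+y*w)],[2*(x*y+z*w),1-2*(x*x+z*z),2*(y*z-x*w)],[2*(x*z-y*w),2*(y*z+x*w),1-2*(x*x+y*y)]])
def tool():
    o=ctrl.get_obs(); T=np.eye(4); T[:3,:3]=R(o['eef_rot']); T[:3,3]=o['eef_pos']; return T
E
python3 - <<'E'
from h import *
np.set_printoptions(precision=4,suppress=True)
o=ctrl.get_obs(); print(o); print(ctrl.grip_point_offset); print(tool())
for n in ['top','side','wrist']:
    T=tool(); p=shot(n,n+'0.png'); print(n,p.keys())
    for t in ['house_blue','house_yellow','cover_blue','cover_yellow','seat_blue','seat_yellow','controller','pilot_red','pilot_green','tray_in']:
        try:
            r=landmark_of(p,t)[:3]
            z={'seat_blue':.0975,'seat_yellow':.0975,'cover_blue':.0975,'cover_yellow':.0975,'pilot_red':.05,'pilot_green':.05,'tray_in':.002}.get(t,0)
            for x in r: print(' ',t,np.round(x['uv'],1),round(x['confidence'],2),atz(p,x['uv'],z,T))
        except Exception as e: print(t,e)
E
```

```text
pics
{'time_s': 0.0, 'q': array([-1.5123,  0.1815,  1.608 , -0.    ,  1.3538, -0.2063]), 'dq': array([ 0.0003, -0.0001,  0.    , -0.0014, -0.0024, -0.0009]), 'joint_efforts': array([  0.0006, -44.487 , -35.1338,  -0.0001,   0.0092,   0.    ]), 'eef_pos': array([ 0.1505, -0.5547,  0.4038]), 'eef_rot': array([-0.0009,  0.9912,  0.132 ,  0.0001]), 'wrist_force': array([ 0.5822,  0.0232, -0.4733]), 'torque': array([ 0.0066, -0.014 , -0.0303]), 'opening': 0.9969137442349382}
0.1547
[[ 0.9651  0.2617 -0.0001  0.1505]
 [ 0.2617 -0.9651  0.0017 -0.5547]
 [ 0.0004 -0.0017 -1.      0.4038]
 [ 0.      0.      0.      1.    ]]
top dict_keys(['color', 'camera_matrix', 'view', 'shot'])
  house_blue [262.4 273.9] 0.76 [0.5109 0.1724 0.    ]
  house_yellow [386.7 239.8] 0.74 [ 0.5831 -0.098   0.    ]
  cover_blue [256.7 270.2] 0.63 [0.5164 0.174  0.0975]
  cover_yellow [321.  237.2] 0.92 [0.5819 0.0445 0.0975]
  cover_yellow [396.  238.3] 0.57 [ 0.5786 -0.1066  0.0975]
  seat_blue [258.3 269.9] 0.67 [0.5169 0.1708 0.0975]
  seat_blue [511.6 284.9] 0.28 [ 0.4833 -0.3369  0.0975]
  seat_blue [286.  16
[... 760 characters left out ...]
.2535  0.0975]
  cover_yellow [317.8 264. ] 0.69 [0.5815 0.1126 0.0975]
  seat_blue [344.1 293.8] 0.7 [0.5203 0.1802 0.0975]
  seat_blue [287.7 425.2] 0.7 [0.5911 0.4569 0.0975]
  seat_yellow [327.4 189.7] 0.73 [ 0.5853 -0.1004  0.0975]
  seat_yellow [343.6 316.9] 0.45 [0.5163 0.2334 0.0975]
  seat_yellow [374.2 148.4] 0.37 [ 0.4867 -0.2503  0.0975]
  controller [247.8 270.7] 0.78 [0.7483 0.0772 0.    ]
  pilot_red [331.5 216.6] 0.64 [ 0.5717 -0.0607  0.05  ]
  pilot_red [245.1 239.6] 0.58 [0.7585 0.0276 0.05  ]
  pilot_green [246.3 276.7] 0.69 [0.7355 0.1277 0.05  ]
  tray_in [377.1 143.6] 0.76 [ 0.4815 -0.375   0.002 ]
wrist dict_keys(['color', 'camera_matrix', 'tool_from_camera', 'shot'])
```

View pics/top0.png

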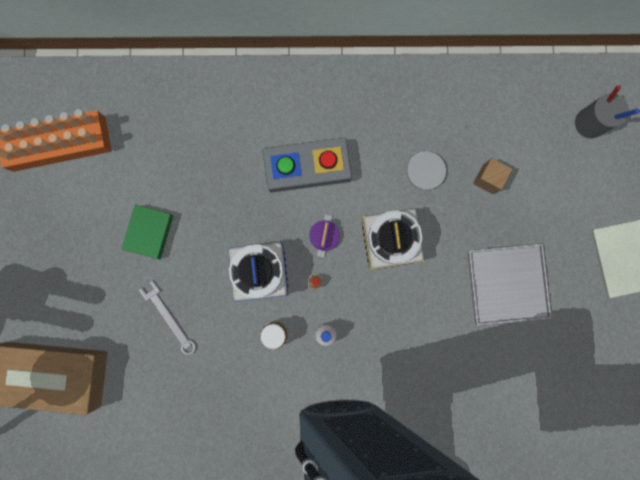

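View pics/side0.png

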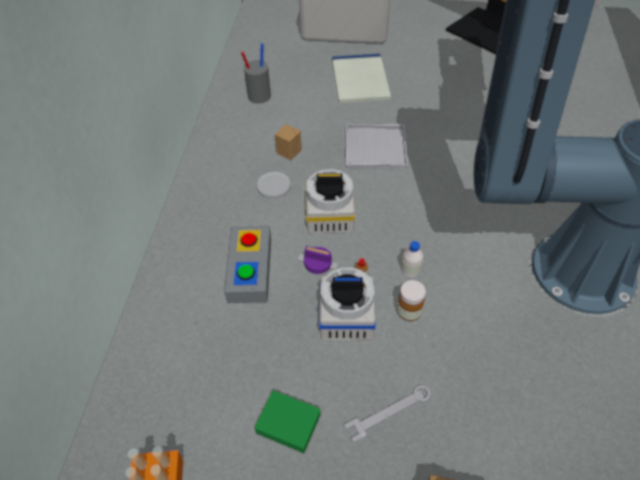

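View pics/wrist0.png

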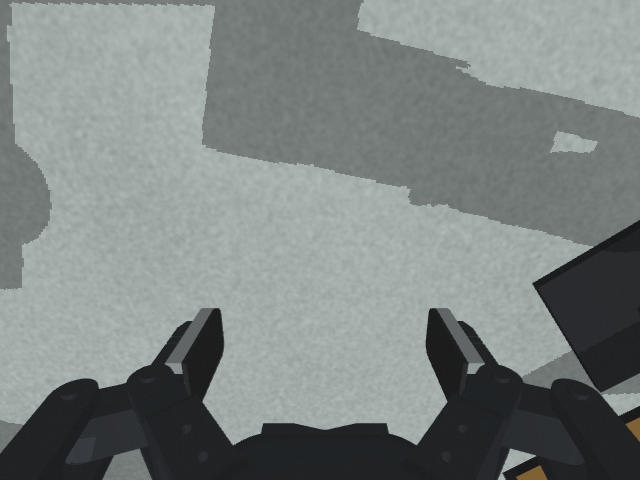

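Run:
```python
import cv2
a=cv2.imread('pics/top0.png')
c=a[130:300,230:420]; cv2.imwrite('pics/top0z.png',cv2.resize(c,None,fx=4,fy=4,interpolation=2)[:600,:800])
```

```text
(no output)
```

View pics/top0z.png

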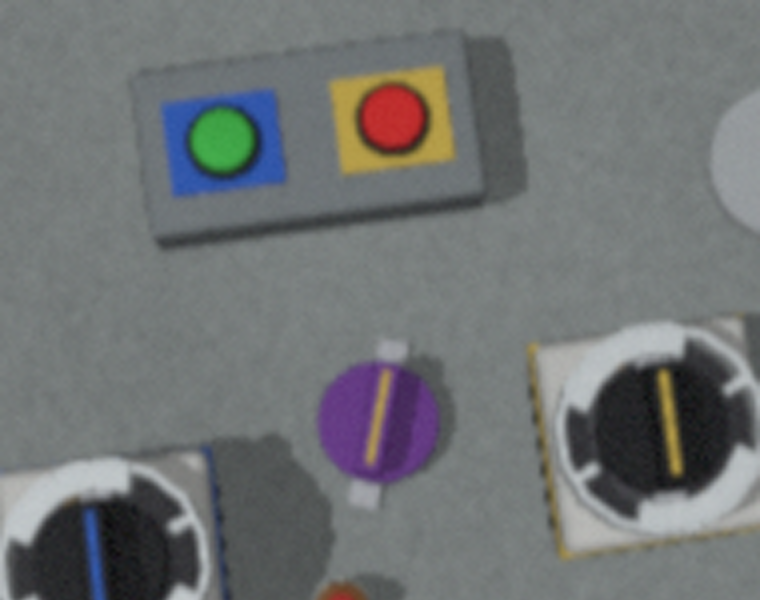

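The red light is in the yellow surround, so the yellow house near px (396,237) in the top view is the target. The purple look-alike is at (323,235). Next I measure the bar's line.

```bash
cat >> h.py <<'E'
def yline(img,c,r):
    """yellow line blob near c: centre and end points"""
    hsv=cv2.cvtColor(img,cv2.COLOR_RGB2HSV)
    m=cv2.inRange(hsv,(18,90,80),(32,255,255))
    mm=np.zeros_like(m); cv2.circle(mm,(int(c[0]),int(c[1])),r,255,-1); m&=mm
    n,l,s,ce=cv2.connectedComponentsWithStats(m)
    if n<2: return None
    k=1+np.argmax(s[1:,4]); pts=np.argwhere(l==k)[:,::-1].astype(float)
    cen=pts.mean(0); u,sv,vt=np.linalg.svd(pts-cen); d=vt[0]; t=(pts-cen)@d
    return cen,cen+d*t.min(),cen+d*t.max(),len(pts)
E
python3 - <<'E'
from h import *
np.set_printoptions(precision=4,suppress=True)
rs=[]
for n,c,r in [('top',(397,236),18),('side',(329,182),16)]:
    p=cams.camera(n); cen,a,b,k=yline(p['color'],c,r); A,B=atz(p,a,.1435),atz(p,b,.1435)
    print(n,cen,a,b,k,atz(p,cen,.1435),A,B,np.linalg.norm(A-B),np.degrees(np.arctan2(*(A-B)[[1,0]])))
    rs.append(ray(p,cen))
(o1,d1),(o2,d2)=rs
s=np.linalg.lstsq(np.c_[d1,-d2],o2-o1,rcond=None)[0]; print(o1+s[0]*d1,o2+s[1]*d2)
E
```

```text
top [397. 235.] [395.1829 221.9745] [398.8171 248.0255] 95 [ 0.5815 -0.1032  0.1435] [ 0.6069 -0.1001  0.1435] [ 0.5561 -0.1063  0.1435] 0.051150229416042095 7.044103140334552
side [329. 175.] [317.9927 175.0881] [340.0073 174.9119] 67 [ 0.5814 -0.1024  0.1435] [ 0.606  -0.0997  0.1435] [ 0.5569 -0.1052  0.1435] 0.04943936404125005 6.374122008955477
[ 0.5815 -0.1033  0.1426] [ 0.5815 -0.1033  0.1426]
```

```bash
python3 -m handwheel '[{"offset":[0.534,-0.323,0],"spin":8.4,"grip":0.6},{"offset":[0.534,-0.323,0],"spin":8.4,"grip":0.6},{"offset":[0.534,-0.323,0],"spin":8.4,"grip":0.6},{"offset":[0.534,-0.323,0],"spin":8.4,"grip":0.6},{"offset":[0.534,-0.323,0],"spin":8.4,"grip":0.6},{"offset":[0.534,-0.323,0],"spin":8.4,"grip":0.6},{"offset":[0.534,-0.323,0],"spin":8.4,"grip":0.6},{"offset":[0.534,-0.323,0],"spin":8.4,"grip":0.6},{"offset":[0.534,-0.323,0],"spin":8.4,"grip":0.6},{"offset":[0.534,-0.323,0],"spin":8.4,"grip":0.6},{"offset":[0.534,-0.323,0],"spin":8.4,"grip":0.6},{"offset":[0.534,-0.323,0],"spin":8.4,"grip":0.6},{"offset":[0.534,-0.323,0],"spin":8.4,"grip":0.6},{"offset":[0.534,-0.323,0],"spin":8.4,"grip":0.6}]'
python3 - <<'E'
from h import *
np.set_printoptions(precision=4,suppress=True)
T=tool(); print(T); p=shot('wrist','w1.png')
for t in ['cover_yellow','seat_yellow']:
    for x in landmark_of(p,t)[:2]: print(t,x['uv'],x['confidence'],atz(p,x['uv'],.0975,T))
r=yline(p['color'],(320,300),150)
if r: cen,a,b,k=r; A,B=atz(p,a,.1435,T),atz(p,b,.1435,T); print(cen,a,b,k,A,B,(A+B)/2,np.linalg.norm(A-B),np.degrees(np.arctan2(*(A-B)[[1,0]])))
E
```

```text
time_s: 3.5
eef_pos: [0.5808, -0.1047, 0.4049]
eef_rot: [0.0, 0.998, 0.058, 0.0]
wrist_force: [0.7, 0.3, -0.0]
opening: 0.605
[[ 0.9933  0.1159  0.0001  0.5808]
 [ 0.1159 -0.9933 -0.0002 -0.1047]
 [ 0.0001  0.0002 -1.      0.4049]
 [ 0.      0.      0.      1.    ]]
cover_yellow [323.3, 226.5] 0.68 [ 0.5812 -0.1034  0.0975]
cover_yellow [189.6, 172.7] 0.59 [0.6122 0.004  0.0975]
seat_yellow [150.2, 4.6] 0.26 [0.7219 0.0299 0.0975]
[322.1975 243.3025] [321.7308 208.9629] [322.6696 278.0317] 486 [ 0.6067 -0.0995  0.1435] [ 0.5568 -0.1059  0.1435] [ 0.5818 -0.1027  0.1435] 0.050257813121113055 7.283662277229664
```

View pics/w1.png

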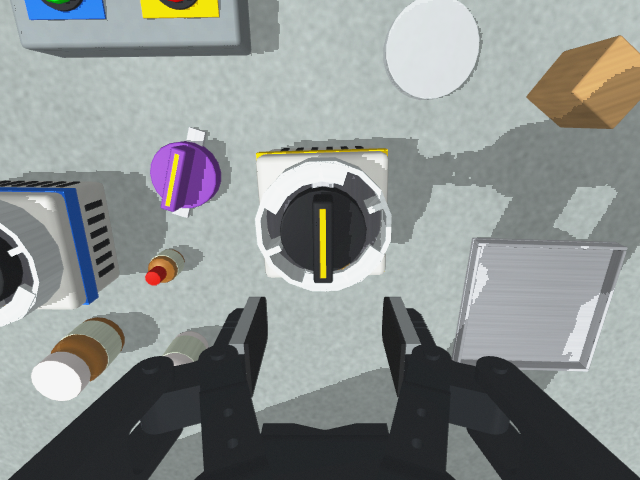

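```bash
python3 -m handwheel '[{"offset":[0.001,-0.0015,0.05],"spin":-0.4,"grip":0.6},{"offset":[0.001,-0.0015,0.09],"spin":-0.4,"grip":0.6},{"offset":[0.001,-0.0015,0.105],"spin":-0.4,"grip":0.6},{"offset":[0.001,-0.0015,0.112],"spin":-0.4,"grip":0.6},{"offset":[0.001,-0.0015,0.112],"spin":-0.4,"grip":0.6},{"offset":[0.001,-0.0015,0.112],"spin":-0.4,"grip":0.4},{"offset":[0.001,-0.0015,0.112],"spin":-0.4,"grip":0.2},{"offset":[0.001,-0.0015,0.112],"spin":-0.4,"grip":0.1},{"offset":[0.001,-0.0015,0.112],"spin":-0.4,"grip":0.05},{"offset":[0.001,-0.0015,0.112],"spin":-0.4,"grip":0.0},{"offset":[0.001,-0.0015,0.112],"spin":-0.4,"grip":0.0},{"offset":[0.001,-0.0015,0.112],"spin":-0.4,"grip":0.0}]'
python3 - <<'E'
from h import *
o=ctrl.get_obs(); print(o['time_s'],o['eef_pos'],o['wrist_force'],o['torque'],o['opening'])
shot('wrist','w2.png');p=shot('side','s2.png')
cv2.imwrite('pics/s2z.png',cv2.resize(p['color'][120:270,230:430,::-1],None,fx=4,fy=4))
E
```

```text
time_s: 5.15
eef_pos: [0.5825, -0.102, 0.2931]
eef_rot: [0.0, 0.998, 0.063, 0.001]
wrist_force: [2.5, -1.1, 4.2]
opening: 0.152
5.15 [ 0.58252917 -0.10201825  0.2931034 ] [ 2.45235793 -1.11099283  4.15649885] [-0.11895151 -0.32344632  0.03400331] 0.15221840650533638
```

View pics/w2.png

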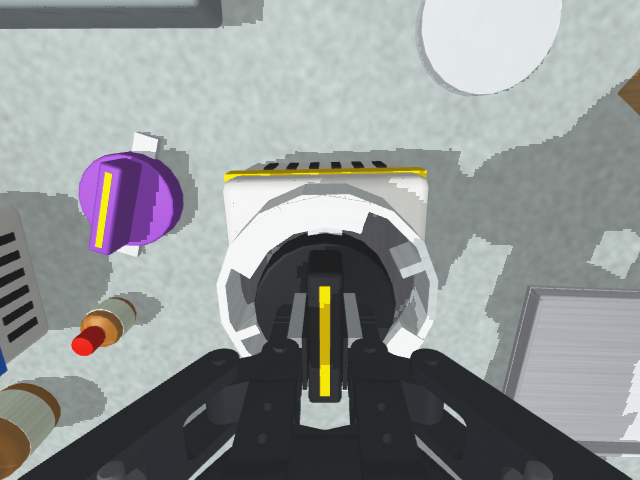

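View pics/s2z.png

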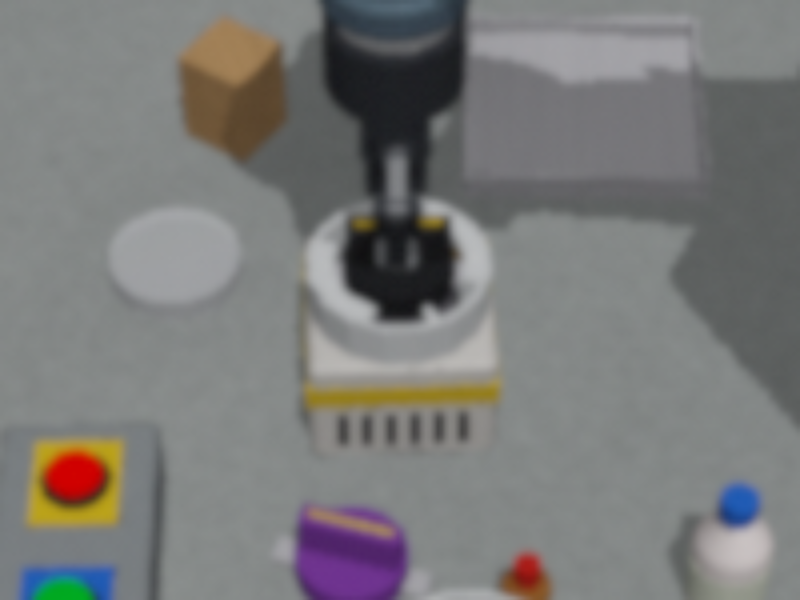

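```bash
cat > st.py <<'E'
from h import *
np.set_printoptions(precision=3,suppress=True)
o=ctrl.get_obs();T=tool(); print('t',round(o['time_s'],2),'pos',np.array(o['eef_pos'])*1000,'yaw',round(np.degrees(np.arctan2(T[1,0],T[0,0])),2),'F',o['wrist_force'],'M',o['torque'],'op',round(o['opening'],3))
E
python3 st.py
python3 -m handwheel '[{"offset":[0,0,0.002],"spin":0,"grip":0},{"offset":[0,0,0.0045],"spin":0,"grip":0},{"offset":[0,0,0.0045],"spin":0,"grip":0}]' >/dev/null; python3 st.py
python3 -m handwheel '[{"offset":[0,0,0],"spin":-1,"grip":0},{"offset":[0,0,0],"spin":-2,"grip":0}]' >/dev/null; python3 st.py
```

```text
t 5.25 pos [ 582.52  -102.03   293.038] yaw 7.17 F [ 1.568 -0.989  4.446] M [-0.198 -0.464  0.045] op 0.148
t 5.62 pos [ 582.524 -102.025  288.627] yaw 7.17 F [ 1.659 -0.438  5.654] M [-0.112 -0.335  0.004] op 0.149
t 5.88 pos [ 582.417 -101.957  288.676] yaw 9.19 F [ 1.279 -0.383  6.529] M [ 0.036 -0.195 -0.072] op 0.153
```

```bash
python3 -m handwheel '[{"offset":[0,0,0],"spin":-1,"grip":0},{"offset":[0,0,0],"spin":-2,"grip":0}]' >/dev/null; python3 st.py
python3 -m handwheel '[{"offset":[0,0,0],"spin":-0.5,"grip":0},{"offset":[0,0,0],"spin":-1,"grip":0}]' >/dev/null; python3 st.py
```

```text
t 6.12 pos [ 582.436 -102.139  288.727] yaw 11.18 F [ 2.257 -1.64   6.51 ] M [-0.344 -0.284 -0.273] op 0.153
t 6.38 pos [ 582.541 -102.409  288.75 ] yaw 12.14 F [ 2.048 -2.002  5.342] M [-0.523 -0.327 -0.278] op 0.149
```

```bash
python3 -m handwheel '[{"offset":[0,0,0],"spin":-0.5,"grip":0},{"offset":[0,0,0],"spin":-1,"grip":0}]' >/dev/null; python3 st.py
python3 -m handwheel '[{"offset":[0,0,0],"spin":-0.5,"grip":0},{"offset":[0,0,0],"spin":-1,"grip":0}]' >/dev/null; python3 st.py
```

```text
t 6.62 pos [ 582.616 -102.582  288.789] yaw 13.11 F [ 2.384 -2.762  5.458] M [-0.619 -0.438 -0.564] op 0.149
t 6.88 pos [ 582.593 -102.662  288.761] yaw 14.06 F [ 2.797 -3.914  4.119] M [-0.586 -0.376 -1.04 ] op 0.15
```

```bash
python3 -m handwheel '[{"offset":[0,0,0],"spin":1.3,"grip":0},{"offset":[0,0,0.001],"spin":1.3,"grip":0}]' >/dev/null; python3 st.py
python3 -m handwheel '[{"offset":[0,0,0.001],"spin":0,"grip":0},{"offset":[0,0,0.001],"spin":0,"grip":0}]' >/dev/null; python3 st.py
python3 -m handwheel '[{"offset":[0,0,0.001],"spin":0,"grip":0},{"offset":[0,0,0.001],"spin":0,"grip":0}]' >/dev/null; python3 st.py
```

```text
t 7.12 pos [ 582.634 -102.672  288.417] yaw 12.8 F [-1.337 -3.342 11.924] M [-0.444  0.116 -0.376] op 0.15
t 7.38 pos [ 582.638 -102.633  287.618] yaw 12.82 F [-0.627 -1.898  9.823] M [-0.485  0.075 -0.334] op 0.149
t 7.62 pos [ 582.639 -102.618  286.53 ] yaw 12.83 F [-0.29  -1.859 10.729] M [-0.388 -0.083 -0.269] op 0.154
```

```bash
python3 -m handwheel '[{"offset":[0,0,0],"spin":-1,"grip":0},{"offset":[0,0,0],"spin":-1,"grip":0}]' >/dev/null; python3 st.py
```

```text
t 7.88 pos [ 582.659 -102.661  286.548] yaw 13.8 F [ 0.204 -2.971 10.674] M [-0.447  0.028 -0.535] op 0.156
```

```bash
for i in 1 2 3; do python3 -m handwheel '[{"offset":[0,0,0.001],"spin":0,"grip":0},{"offset":[0,0,0.001],"spin":0,"grip":0}]' >/dev/null; python3 st.py; done
```

```text
t 8.12 pos [ 582.6   -102.44   285.111] yaw 13.85 F [ 1.485 -2.021  7.81 ] M [-0.388 -0.213 -0.025] op 0.152
t 8.38 pos [ 582.639 -102.43   284.288] yaw 13.86 F [ 0.815 -2.655 10.239] M [-0.35  -0.121 -0.042] op 0.147
t 8.62 pos [ 582.639 -102.43   283.361] yaw 13.86 F [ 0.317 -2.114  9.961] M [-0.339 -0.024 -0.07 ] op 0.151
```

```bash
python3 -m handwheel '[{"offset":[0,0,-0.0014],"spin":0,"grip":0},{"offset":[0,0,-0.0014],"spin":0,"grip":0}]' >/dev/null; python3 st.py
python3 -m handwheel '[{"offset":[0,0,0],"spin":-0.7,"grip":0},{"offset":[0,0,0],"spin":-1.5,"grip":0}]' >/dev/null; python3 st.py
```

```text
t 8.88 pos [ 582.62  -102.419  284.772] yaw 13.86 F [ 0.575 -2.17   9.145] M [-0.411 -0.071 -0.079] op 0.151
t 9.12 pos [ 582.595 -102.294  284.679] yaw 15.38 F [ 1.304 -2.481  8.967] M [-0.194 -0.057 -0.081] op 0.149
```

Free at this depth (about 8.3 mm). Continuing in small steps.

```bash
python3 -m handwheel '[{"offset":[0,0,0],"spin":-1,"grip":0},{"offset":[0,0,0],"spin":-2,"grip":0}]' >/dev/null; python3 st.py
python3 -m handwheel '[{"offset":[0,0,0],"spin":-1,"grip":0},{"offset":[0,0,0],"spin":-2,"grip":0}]' >/dev/null; python3 st.py
python3 -m handwheel '[{"offset":[0,0,0],"spin":-1,"grip":0},{"offset":[0,0,0],"spin":-2,"grip":0}]' >/dev/null; python3 st.py
```

```text
t 9.38 pos [ 582.532 -102.147  284.56 ] yaw 17.39 F [ 0.874 -0.656  9.378] M [-0.119 -0.059 -0.061] op 0.146
t 9.62 pos [ 582.503 -102.057  284.541] yaw 19.39 F [ 0.223 -0.453  9.558] M [-0.088 -0.02  -0.086] op 0.151
t 9.88 pos [ 582.456 -101.997  284.488] yaw 21.39 F [-0.568 -0.373  8.816] M [-0.027 -0.065 -0.103] op 0.149
```

```bash
python3 -m handwheel '[{"offset":[0,0,0],"spin":-1.5,"grip":0},{"offset":[0,0,0],"spin":-3,"grip":0}]' >/dev/null; python3 st.py
python3 -m handwheel '[{"offset":[0,0,0],"spin":-1.5,"grip":0},{"offset":[0,0,0],"spin":-3,"grip":0}]' >/dev/null; python3 st.py
python3 -m handwheel '[{"offset":[0,0,0],"spin":-1.5,"grip":0},{"offset":[0,0,0],"spin":-3,"grip":0}]' >/dev/null; python3 st.py
python3 -m handwheel '[{"offset":[0,0,0],"spin":-2,"grip":0},{"offset":[0,0,0],"spin":-4,"grip":0}]' >/dev/null; python3 st.py
```

```text
t 10.12 pos [ 582.382 -101.913  284.409] yaw 24.41 F [ 0.331 -0.095  9.878] M [ 0.039 -0.039 -0.109] op 0.149
t 10.38 pos [ 582.348 -101.892  284.38 ] yaw 27.41 F [-0.815 -0.115  8.949] M [ 0.03   0.085 -0.088] op 0.153
t 10.62 pos [ 582.327 -101.876  284.36 ] yaw 30.41 F [-0.411 -0.005 10.143] M [ 0.047  0.054 -0.105] op 0.146
t 10.88 pos [ 582.304 -101.846  284.365] yaw 34.43 F [-0.037 -0.545  9.13 ] M [ 0.11   0.145 -0.097] op 0.154
```

```bash
python3 -m handwheel '[{"offset":[0,0,0],"spin":-3,"grip":0},{"offset":[0,0,0],"spin":-6,"grip":0},{"offset":[0,0,0],"spin":-9,"grip":0}]' >/dev/null; python3 st.py
python3 -m handwheel '[{"offset":[0,0,0],"spin":-3,"grip":0},{"offset":[0,0,0],"spin":-6,"grip":0},{"offset":[0,0,0],"spin":-10,"grip":0},{"offset":[0,0,0],"spin":-14,"grip":0}]' >/dev/null; python3 st.py
python3 -m handwheel '[{"offset":[0,0,0],"spin":-4,"grip":0},{"offset":[0,0,0],"spin":-8,"grip":0},{"offset":[0,0,0],"spin":-12,"grip":0},{"offset":[0,0,0],"spin":-16,"grip":0}]' >/dev/null; python3 st.py
```

```text
t 11.25 pos [ 582.261 -101.834  284.297] yaw 43.46 F [-0.919  1.13   9.664] M [ 0.042  0.105 -0.088] op 0.149
t 11.75 pos [ 582.244 -101.837  284.272] yaw 57.49 F [-0.699  0.569  9.175] M [ 0.083  0.145 -0.116] op 0.152
t 12.25 pos [ 582.23  -101.848  284.276] yaw 73.49 F [-0.877  0.268  9.238] M [ 0.079  0.215 -0.055] op 0.151
```

```bash
python3 -m handwheel '[{"offset":[0,0,0],"spin":-4,"grip":0},{"offset":[0,0,0],"spin":-8,"grip":0},{"offset":[0,0,0],"spin":-12,"grip":0}]' >/dev/null; python3 st.py
```

```text
t 12.62 pos [ 582.24  -101.827  284.309] yaw 85.49 F [-0.184 -0.11   9.395] M [ 0.085  0.087 -0.075] op 0.156
```

```bash
python3 -m handwheel '[{"offset":[0,0,0],"spin":-3,"grip":0},{"offset":[0,0,0],"spin":-6,"grip":0}]' >/dev/null; python3 st.py
python3 -m handwheel '[{"offset":[0,0,0],"spin":-2,"grip":0},{"offset":[0,0,0],"spin":-4,"grip":0}]' >/dev/null; python3 st.py
python3 - <<'E'
from h import *
shot('wrist','w3.png')
E
```

```text
t 12.88 pos [ 582.237 -101.835  284.273] yaw 91.46 F [-0.812  0.077  8.802] M [ 0.053  0.156 -0.1  ] op 0.148
t 13.12 pos [ 582.235 -101.824  284.29 ] yaw 95.43 F [-1.03  -0.763  8.352] M [ 0.047  0.168 -0.085] op 0.147
```

View pics/w3.png

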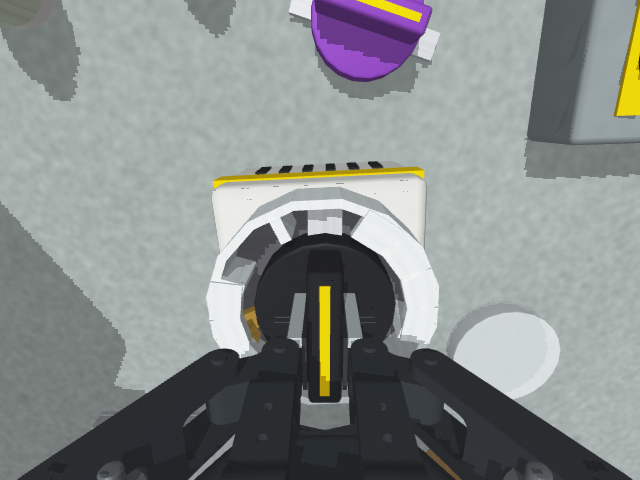

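The bar stays aligned in the fingers, and the steel lug at (322,222) sits in the gap between keepers. Lifting slowly.

```bash
python3 -m handwheel '[{"offset":[0,0,-0.004],"spin":0,"grip":0},{"offset":[0,0,-0.008],"spin":0,"grip":0},{"offset":[0,0,-0.012],"spin":0,"grip":0},{"offset":[0,0,-0.016],"spin":0,"grip":0}]' >/dev/null; python3 st.py
python3 -m handwheel '[{"offset":[0,0,-0.004],"spin":0,"grip":0},{"offset":[0,0,-0.008],"spin":0,"grip":0}]' >/dev/null; python3 st.py
```

```text
t 13.68 pos [ 581.367 -101.49   298.409] yaw 95.38 F [-0.538 -0.223 -0.451] M [-0.046 -0.007 -0.043] op 0.152
t 13.93 pos [ 581.912 -101.771  307.277] yaw 95.37 F [-0.582  0.806 -0.567] M [-0.026 -0.005 -0.036] op 0.147
```

```bash
python3 -m handwheel '[{"offset":[0,0,-0.02],"spin":0,"grip":0},{"offset":[0,0,-0.06],"spin":0,"grip":0},{"offset":[0,0,-0.09],"spin":0,"grip":0},{"offset":[0,0,-0.09],"spin":0,"grip":0}]' >/dev/null; python3 st.py
python3 - <<'E'
from h import *
np.set_printoptions(precision=4,suppress=True)
shot('wrist','w4.png'); s=shot('side','s4.png'); p=shot('top','t4.png')
cv2.imwrite('pics/t4z.png',cv2.resize(p['color'][140:340,340:600,::-1],None,fx=3,fy=3))
for q,u0,v0 in ((p,465,240),(s,0,0)):
  for x in landmark_of(q,'tray_in')[:2]: print(x['uv'],x['confidence'],atz(q,x['uv'],.002))
E
```

```text
t 14.43 pos [ 582.854 -102.099  400.616] yaw 95.37 F [ 0.043 -0.104 -1.478] M [-0.05  -0.034 -0.03 ] op 0.147
[509.8, 282.6] 0.74 [ 0.4883 -0.3624  0.002 ]
[424.4, 171.8] 0.45 [ 0.7316 -0.1824  0.002 ]
[374.3, 146.7] 0.96 [ 0.4882 -0.3619  0.002 ]
```

View pics/t4z.png

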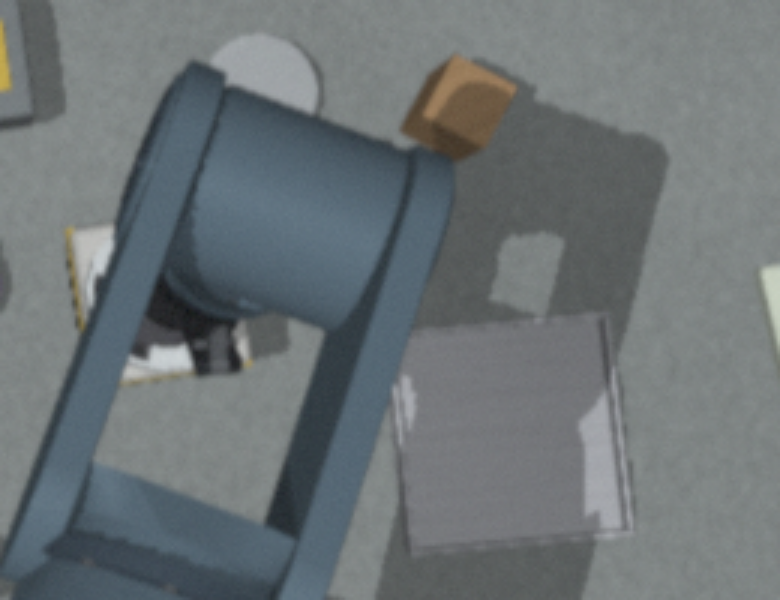

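View pics/w4.png

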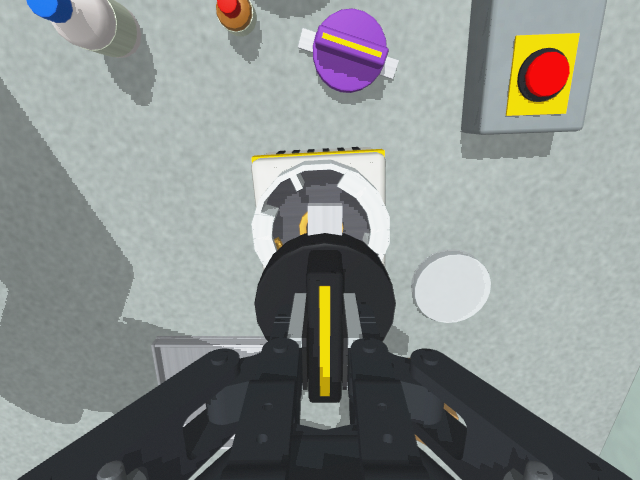

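View pics/s4.png

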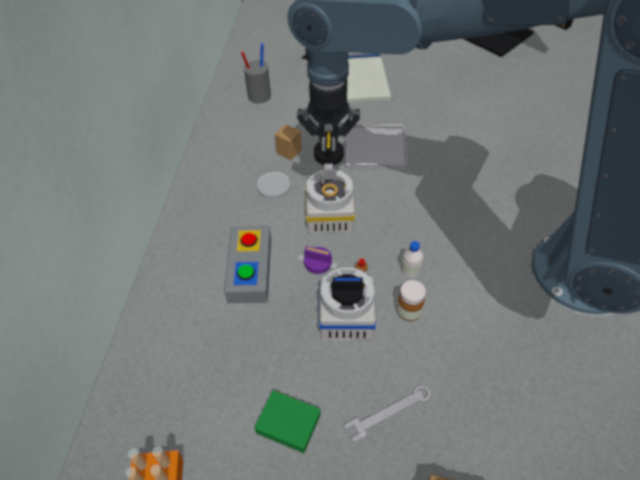

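```bash
python3 -m handwheel '[{"offset":[-0.04,-0.02,0],"spin":0,"grip":0},{"offset":[-0.08,-0.04,0],"spin":0,"grip":0},{"offset":[-0.13,-0.06,0],"spin":0,"grip":0},{"offset":[-0.18,-0.085,0],"spin":0,"grip":0},{"offset":[-0.22,-0.105,0],"spin":0,"grip":0},{"offset":[-0.25,-0.12,0],"spin":0,"grip":0},{"offset":[-0.25,-0.12,0],"spin":0,"grip":0},{"offset":[-0.25,-0.12,0],"spin":0,"grip":0},{"offset":[-0.25,-0.12,0.04],"spin":0,"grip":0},{"offset":[-0.25,-0.12,0.08],"spin":0,"grip":0},{"offset":[-0.25,-0.12,0.12],"spin":0,"grip":0},{"offset":[-0.25,-0.12,0.15],"spin":0,"grip":0},{"offset":[-0.25,-0.12,0.15],"spin":0,"grip":0}]' >/dev/null; python3 st.py
python3 - <<'E'
from h import *
shot('wrist','w5.png'); p=shot('side','s5.png')
cv2.imwrite('pics/s5z.png',cv2.resize(p['color'][60:210,270:470,::-1],None,fx=4,fy=4))
E
```

```text
t 16.3 pos [ 485.751 -359.625  244.571] yaw 95.47 F [ 0.021  0.313 -1.369] M [-0.001 -0.023  0.012] op 0.153
```

View pics/w5.png

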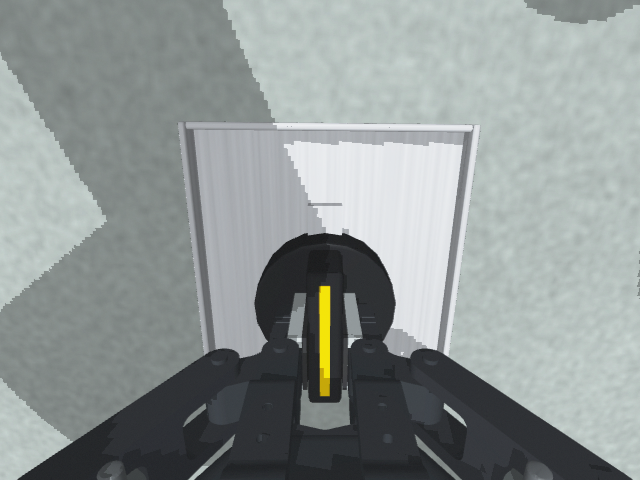

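View pics/s5z.png

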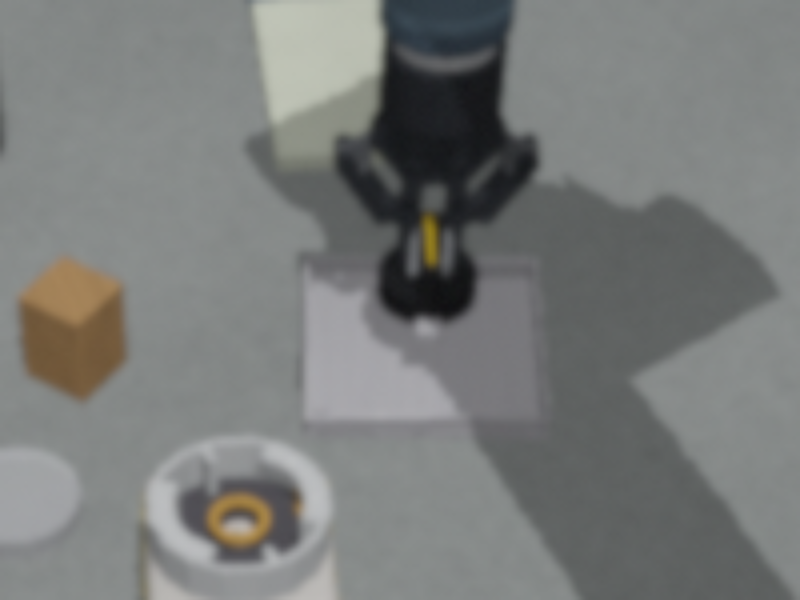

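```bash
python3 -m handwheel '[{"offset":[0,0,0.015],"spin":0,"grip":0},{"offset":[0,0,0.03],"spin":0,"grip":0},{"offset":[0,0,0.038],"spin":0,"grip":0},{"offset":[0,0,0.038],"spin":0,"grip":0},{"offset":[0,0,0.038],"spin":0,"grip":0}]' >/dev/null; python3 st.py
for i in 1 2 3; do python3 -m handwheel '[{"offset":[0,0,0.001],"spin":0,"grip":0},{"offset":[0,0,0.0015],"spin":0,"grip":0}]' >/dev/null; python3 st.py; done
```

```text
t 17.02 pos [ 486.207 -362.201  209.799] yaw 95.36 F [ 0.222 -0.243 -1.925] M [ 0.006 -0.02   0.007] op 0.153
t 17.27 pos [ 486.203 -362.11   208.416] yaw 95.37 F [ 0.246  0.031 -1.324] M [ 0.005 -0.012 -0.032] op 0.152
t 17.52 pos [ 486.094 -362.005  206.584] yaw 95.37 F [-0.098 -0.231 -0.799] M [0.016 0.015 0.02 ] op 0.153
t 17.77 pos [ 486.09  -361.974  204.985] yaw 95.37 F [-0.486 -0.479 -0.694] M [ 0.004 -0.082  0.067] op 0.152
```

```bash
for i in 1 2 3; do python3 -m handwheel '[{"offset":[0,0,0.0007],"spin":0,"grip":0},{"offset":[0,0,0.0014],"spin":0,"grip":0}]' >/dev/null; python3 st.py; done
```

```text
t 18.02 pos [ 486.128 -362.008  203.677] yaw 95.37 F [-0.886  0.171 -0.255] M [-0.001 -0.027  0.007] op 0.151
t 18.27 pos [ 486.109 -361.998  202.257] yaw 95.37 F [-0.15   0.325 -0.273] M [0.045 0.019 0.014] op 0.153
t 18.52 pos [ 486.1   -361.999  200.846] yaw 95.37 F [-0.125  0.251 -1.79 ] M [ 0.015 -0.04   0.014] op 0.153
```

```bash
for i in 1 2; do python3 -m handwheel '[{"offset":[0,0,0.0005],"spin":0,"grip":0},{"offset":[0,0,0.001],"spin":0,"grip":0}]' >/dev/null; python3 st.py; done
```

```text
t 18.77 pos [ 486.197 -362.001  200.359] yaw 95.38 F [-1.853  2.218  6.284] M [0.359 0.469 0.033] op 0.149
t 19.02 pos [ 486.263 -362.04   200.378] yaw 95.39 F [-5.08   4.883 14.124] M [ 0.798  0.886 -0.055] op 0.146
```

```bash
python3 -m handwheel '[{"offset":[0,0,-0.001],"spin":0,"grip":0},{"offset":[0,0,-0.0012],"spin":0,"grip":0}]' >/dev/null; python3 st.py
python3 -m handwheel '[{"offset":[0,0,0],"spin":0,"grip":0.17},{"offset":[0,0,0],"spin":0,"grip":0.2},{"offset":[0,0,0],"spin":0,"grip":0.25},{"offset":[0,0,0],"spin":0,"grip":0.35},{"offset":[0,0,0],"spin":0,"grip":0.4},{"offset":[0,0,0],"spin":0,"grip":0.4},{"offset":[0,0,0],"spin":0,"grip":0.4}]' >/dev/null; python3 st.py
python3 - <<'E'
from h import *
shot('wrist','w6.png')
E
```

```text
t 19.27 pos [ 486.191 -362.055  200.39 ] yaw 95.37 F [-0.863  0.51   3.333] M [ 0.212  0.25  -0.068] op 0.152
t 20.15 pos [ 486.113 -361.996  200.11 ] yaw 95.37 F [ 0.127  0.014 -0.117] M [-0.024  0.002 -0.026] op 0.401
```

View pics/w6.png

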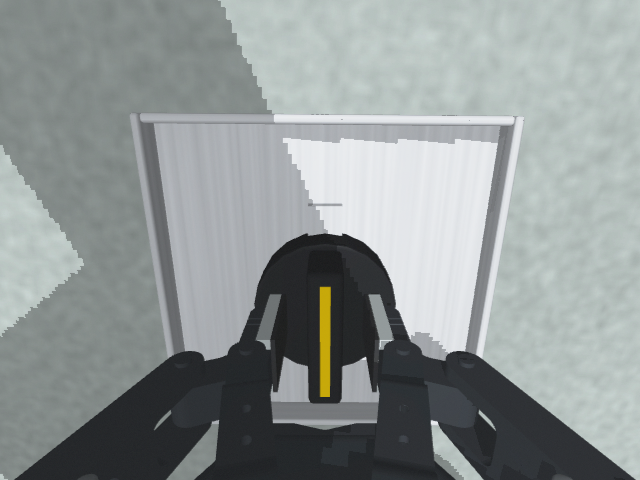

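The cover stands free at (325,300) and the fingers have let go. Retreating straight up, then off to the side.

```bash
python3 -m handwheel '[{"offset":[0,0,-0.01],"spin":0,"grip":0.4},{"offset":[0,0,-0.03],"spin":0,"grip":0.4},{"offset":[0,0,-0.07],"spin":0,"grip":0.4},{"offset":[0,0,-0.12],"spin":0,"grip":0.4},{"offset":[0,0,-0.18],"spin":0,"grip":0.4},{"offset":[0,0,-0.18],"spin":0,"grip":0.4},{"offset":[0,0,-0.18],"spin":0,"grip":0.4}]' >/dev/null; python3 st.py
python3 - <<'E'
from h import *
np.set_printoptions(precision=4,suppress=True)
T=tool();w=shot('wrist','w7.png'); shot('top','t7.png');shot('side','s7.png')
for z in (.05,.0475):
  r=yline(w['color'],(320,300),150); cen,a,b,k=r; A,B=atz(w,a,z,T),atz(w,b,z,T); print((A+B)/2,np.linalg.norm(A-B))
E
```

```text
t 21.07 pos [ 485.98  -361.817  381.308] yaw 95.38 F [-0.41  -0.745 -1.411] M [ 0.025 -0.009 -0.076] op 0.401
[ 0.487  -0.3631  0.05  ] 0.04986691198063533
[ 0.487  -0.3638  0.0475] 0.05028163100095743
```

View pics/w7.png

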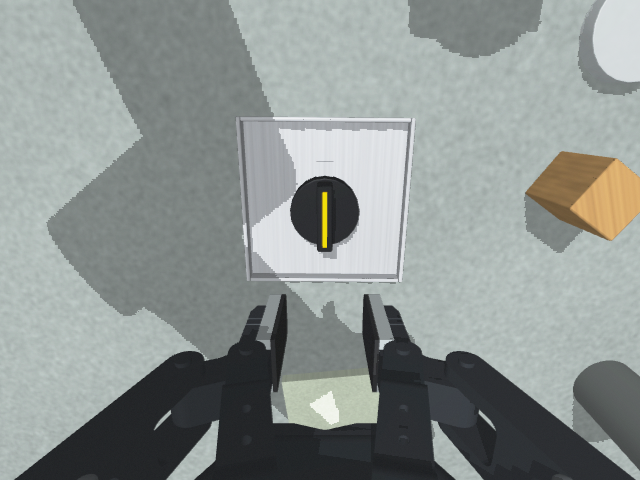

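View pics/t7.png

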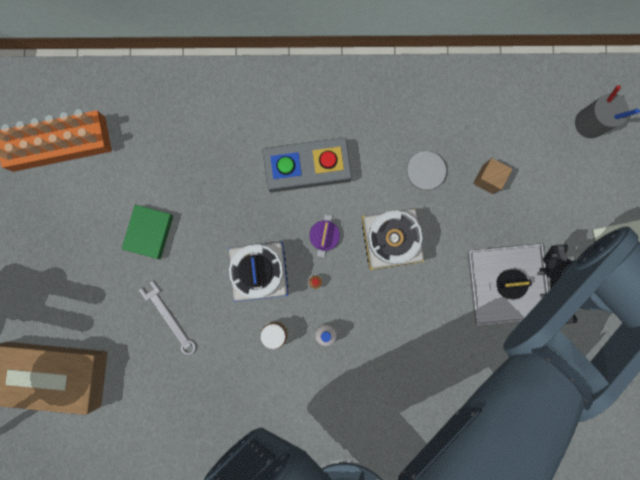

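View pics/s7.png

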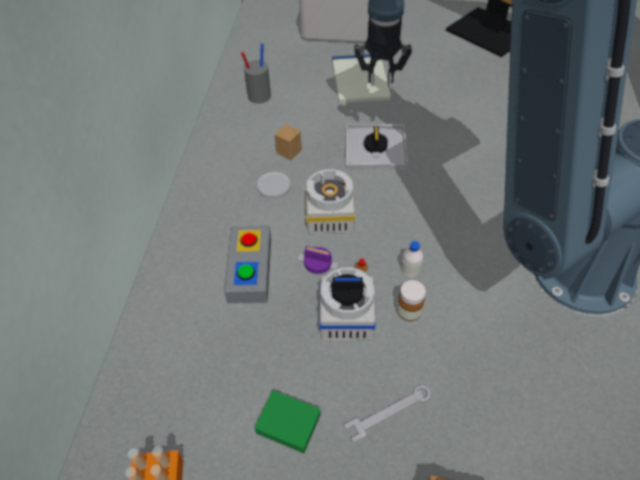

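The cover is flat and upright in the middle of the tray (top view (515,284)). The yellow house is open, and everything else is where it was at the start.

```bash
python3 -c "
from h import *
print(ctrl.hand_in())"; python3 st.py
```

```text
the job is handed in; nothing more can be done
None
the job is handed in; nothing more can be done
```

The job is done and handed in at about 21 s of the 72 s. The red light was in the yellow surround, so I opened the lamp house with the yellow band.

- **Finding the gate:** I pressed the cover down step by step. The gate let it turn at about 8 mm. While feeling at 4.5 mm, the twist briefly read 1.04 Nm, slightly over the 1 Nm limit, and I backed off at once.
- **Turning and lifting:** I turned the cover about 88° anticlockwise with little resistance (up to about 0.12 Nm), saw a lug clear of the keepers, and lifted it straight off.
- **Setting down:** I lowered it in small steps into the middle of the tray. The last step pressed it on the floor with about 14 N, so I eased off before opening the fingers.

**Last checks:** The wrist, top and side pictures show the cover right way up and flat in the tray, centred within about 2 mm. The yellow house is open. The blue cover, the purple look-alike and the bench items look unmoved, and the gripper is well clear of everything. No check disagreed; the only limit passed was the brief 1.04 Nm reading.

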